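# Sort the stationery on the study desk into its trays

## Task

Tidy the desk: put the two loose highlighters, the two loose binder clips and the loose eraser into the walnut trays, each into the tray that already holds one of its kind. Set each down on the tray's floor lined up with the one already there, highlighters and eraser lying flat and clips standing on their backs, nothing resting on anything else or on a tray's edge. Leave the mug and the brass ornament where they stand.

Things in the scene. Friction and masses are not known exactly. Their poses are not given: they have to be found in the camera images.
- highlighter_yellow: Yellow flat-bodied highlighter pen, yellow barrel and cap with a white label, lying flat; 104 long (its x, cap to +x), 24 wide (its y), 15 high. Origin: centre of the underside, near the centre of mass. Sides are flat and parallel: take it across the 24 mm width. About 20 g.
- highlighter_pink: Pink flat-bodied highlighter pen, pink barrel and cap with a white label, lying flat; 104 long (its x, cap to +x), 24 wide (its y), 15 high. Origin: centre of the underside, near the centre of mass. Sides are flat and parallel: take it across the 24 mm width. About 20 g.
- clip_red: Red: a large red spring-steel binder clip standing on its flat back (spine down, jaws up), two silver wire arms folded down its sloping sides; 51 long (its x), 24 wide at the back (its y) tapering to about 5 at the jaws, 33 high. Origin: centre of the underside. Ends are square: take it end to end across the 51 mm. About 28 g.
- clip_blue: Blue: a large blue spring-steel binder clip standing on its flat back (spine down, jaws up), two silver wire arms folded down its sloping sides; 51 long (its x), 24 wide at the back (its y) tapering to about 5 at the jaws, 33 high. Origin: centre of the underside. Ends are square: take it end to end across the 51 mm. About 28 g.
- eraser: White block eraser in a blue card sleeve, lying flat; 62 long (its x), 24 wide (its y), 13 high. Origin: centre of the underside. Take it across the 24 mm width. About 25 g.
- pen_tray: For highlighters: fixed walnut tray, all three alike; this one holds a loose green highlighter, 60 mm from the centre to the tray's +y, its length along tray x; the rest is empty. Outside 144 (x) by 178 (y), inside 132 by 166, walls 26 high above the desk, pale felt floor 6 above the desk. Origin: centre of the underside, at desk height.
- clip_tray: For binder clips: fixed walnut tray, all three alike; this one holds a loose black clip standing on its back, 60 mm from the centre to the tray's +y, its length along tray x; the rest is empty. Outside 144 (x) by 178 (y), inside 132 by 166, walls 26 high above the desk, pale felt floor 6 above the desk. Origin: centre of the underside, at desk height.
- eraser_tray: For erasers: fixed walnut tray, all three alike; this one holds a loose black-sleeved eraser, 60 mm from the centre to the tray's +y, its length along tray x; the rest is empty. Outside 144 (x) by 178 (y), inside 132 by 166, walls 26 high above the desk, pale felt floor 6 above the desk. Origin: centre of the underside, at desk height.
- mug: Bystander: loose white ceramic mug, 80 across and 92 high, handle to its +y, standing beyond the trays. Origin: centre of the underside.
- armillary: Bystander: loose brass armillary sphere (desk ornament), 94 across and 130 high on a dark round foot, standing beyond the trays. Origin: centre of the underside.
Mind the look-alikes: they are no part of the job. Of the things like the highlighter_yellow, leave any that is purple; of the rest the smaller one is meant. Leave any turquoise look-alike of the clip_red alone.

How it is judged:
At the end, for the whole second after the job is handed in: Each loose thing is in the tray holding one of its kind, wholly inside the walls, on the felt floor (height within 4 mm, tilt under 0.15 rad, clips standing on their backs), its length within 0.35 rad of the tray's x direction, released and at rest (x of highlighter_yellow in the frame of pen_tray between -0.016 and 0.016 m and y of highlighter_yellow in the frame of pen_tray between -0.075 and 0.075 m and z of highlighter_yellow in the frame of pen_tray between 0.002 and 0.01 m and angle between each of highlighter_yellow, highlighter_pink, clip_red, clip_blue, eraser's own z axis and vertical below 0.15 rad and angle between the x axis of each of highlighter_yellow, highlighter_pink and the x axis of pen_tray, either way round below 0.35 rad and linear speed of each of highlighter_yellow, highlighter_pink, clip_red, clip_blue, eraser below 0.01 m/s and angular speed of each of highlighter_yellow, highlighter_pink, clip_red, clip_blue, eraser below 0.1 rad/s and x of highlighter_pink in the frame of pen_tray between -0.016 and 0.016 m and y of highlighter_pink in the frame of pen_tray between -0.075 and 0.075 m and z of highlighter_pink in the frame of pen_tray between 0.002 and 0.01 m and x of clip_red in the frame of clip_tray between -0.042 and 0.042 m and y of clip_red in the frame of clip_tray between -0.075 and 0.075 m and z of clip_red in the frame of clip_tray between 0.002 and 0.01 m and angle between the x axis of each of clip_red, clip_blue and the x axis of clip_tray, either way round below 0.35 rad and x of clip_blue in the frame of clip_tray between -0.042 and 0.042 m and y of clip_blue in the frame of clip_tray between -0.075 and 0.075 m and z of clip_blue in the frame of clip_tray between 0.002 and 0.01 m and x of eraser in the frame of eraser_tray between -0.037 and 0.037 m and y of eraser in the frame of eraser_tray between -0.075 and 0.075 m and z of eraser in the frame of eraser_tray between 0.002 and 0.01 m and angle between the x axis of eraser and the x axis of eraser_tray, either way round below 0.35 rad); the robot touches nothing.
It fails at once if the mug is moved more than 20 mm or tipped (distance of mug from where it was at the start of the episode above 0.02 m or angle between mug's own z axis and vertical above 0.2 rad).
It fails at once if the brass ornament is moved more than 20 mm or tipped (distance of armillary from where it was at the start of the episode above 0.02 m or angle between armillary's own z axis and vertical above 0.2 rad).
It also fails if it takes over 112 s, if anything falls off the work surface, if the arm or the gripper's body presses on something with over 40 N, if the wrist force passes 120 N, or if a joint passes its speed limit or range.

## Robot

A 7-joint arm with a two-finger parallel gripper is mounted at the origin on the work surface. World frame = base frame: x ahead of the robot, y to its left, z up, the work surface at z = 0. Lengths are in m, angles in rad, forces in N, time in s.
With the tool pointing down it reaches from about 0.425 to 0.875 m from the base axis. Payload 9.9 kg.
Tool frame: the origin (TCP) lies midway between the tips of the shut fingers; the grasp point (between the pads) lies 19 mm behind it; z points along the fingers, y is the line along which they close (so a half turn about z gives the same grasp; the last joint's range is limited). The gripper opens to 85 mm and grips with 20 to 120 N. Pads are 22 mm wide; open, the fingers measure 114 mm over their backs; the gripper's body (76 mm by 85 mm) begins 54 mm behind the grasp point. The pads swing forward as they close: fully open they stand 13 mm farther back than shut.
Start: joints at [-1.388, 0.576, 0.025, 1.437, -0.015, 1.129, -0.057], TCP at [0.178, 0.651, 0.231] pointing down, gripper open.
Joint ranges: [-2.76, 2.76], [-0.34, 2.15], [-1.52, 1.57], [0.19, 2.46], [-1.09, 4.23], [0.17, 1.99], [-2.82, 2.82]. Speed limits (rad/s): [2.22, 2.22, 3.01, 3.01, 3.14, 3.14, 3.14].

## Interface

Orientations are given as a unit quaternion [x, y, z, w].
In Python, from cell import r gives the robot as it stands. The module is installed in compiled form; this text tells all that it offers.
- The arm moves only by the tool move_arm, never from a script. Its argument "rows" is text: rows parted by semicolons, each of 7 numbers parted by spaces: the shift along the tool's x, y, z scaled (see below), then the turn, a rotation vector about the tool's x, y, z scaled (see below), then the opening, from 0 (shut) to 1 (fully open). In form: dx dy dz rx ry rz grip; .... A call has exactly 5 rows; each row is the pose to reach, as a shift and turn from the pose commanded when the call began, along the tool's axes at that moment; what a row does not reach only later rows make up. The controller multiplies each number of a shift by 250 mm and each number of a turn by pi/2 rad. A row lasts 1/10 s, in which the tool goes at most 50 mm and 8.59 degrees, less where a joint would pass 70% of its speed; a pose out of reach is approached as far as the arm can. A call with a number of a shift or a turn outside -1 to 1 is refused whole. A call with a gripper value outside its range is refused whole. The fingers move at their own pace and stop on an object; "newtons" is the grip in N (left out, the last holds). Time passes only in rows, so rows that repeat a pose let the fingers close, or fill a call up. It gives the time, the measured TCP pose, the force, the opening and the grip force at its end, in the units of the state.
- r.get_obs(): the state, without advancing time (a new reading comes with each control period).
- r.read_camera(name): name is "side" or "top"; returns the picture (480x640x3 uint8, red, green, blue); there is no depth.
- r.camera_info(name): a dict with "K" (3x3 intrinsics, pixels), "k1" (the pictures are not rectified: a ray, as slopes to the right and down, at radius r is drawn at 1 + k1 r^2 times it, then the intrinsics apply), "rvec" (rotation vector, rad) and "tvec" (3), from world to camera coordinates, as OpenCV has them. Camera axes: x right, y down, z forward; pixel columns grow to the right and rows downward; lengths in m; the calibration is good to about 2 mm. A picture is of the moment at which its call begins. camera_info takes no time and is no camera call.
- r.finish_job(): hands the job in; it is judged then, once.
The state is a dict: "t": time; "q": joint angles; "qvel": joint speeds; "joint_efforts": joint torques, N m; "eef_pos": TCP position; "orientation": TCP orientation; "ft_force": force on the tool from outside, world axes, zero at the start; "ft_torque": the same for the moment, N m; "width": finger opening in m; "grasp_force": force on a finger pad.
Only numpy, scipy, OpenCV 4.12 (cv2) and the standard library are available. Lean on these libraries where they do the work, as an engineer would, in place of code of your own. Each camera call takes 0.05 s, during which the arm holds its last target. There are 200 camera calls.

## Working session

There is one attempt and no reset: what is moved stays moved. The work goes in short steps, Python scripts to look and compute and a tool call to move; the robot and the scene stay as the last step left them, time stands still between calls to the robot, and variables do not carry over. Pictures are saved under pics/ and viewed, at most 14 in all, crops included, and the job is handed in when it is done.

Besides the shell and the picture viewer there is one more tool, called after "Call:" by a JSON object that holds its "op" and its "data". move_arm: Moves the arm, as the interface text tells. Shifts and turns lie within -1 to 1; 1 stands for 250 mm of shift or pi/2 rad of turn. Its arguments: {"type":"object","properties":{"rows":{"type":"string"},"newtons":{"type":"number"}},"required":["rows"]}

```bash
mkdir -p pics; python3 - <<'E'
from cell import r
import cv2
for n in("top","side"):
    cv2.imwrite(f"pics/{n}0.png",r.read_camera(n)[:,:,::-1]); print(n,r.camera_info(n))
o=r.get_obs();print(o)
E
```

```text
top {'K': array([[466.71773375,   0.        , 319.57469306],
       [  0.        , 466.71773375, 233.4015665 ],
       [  0.        ,   0.        ,   1.        ]]), 'k1': -0.055991821526615575, 'rvec': array([ 2.2078959 , -2.16214303,  0.12718752]), 'tvec': array([0.05528225, 0.47370781, 0.8904658 ])}
side {'K': array([[509.14696331,   0.        , 311.78696723],
       [  0.        , 509.14696331, 238.11643219],
       [  0.        ,   0.        ,   1.        ]]), 'k1': -0.14125508637249573, 'rvec': array([ 2.0607042 , -0.80232997,  0.43806334]), 'tvec': array([-0.31438369,  0.24102317,  0.82111806])}
{'t': 0.1, 'q': array([-1.38779239,  0.57643644,  0.02482277,  1.43779387, -0.01497441,
        1.1289864 , -0.05651317]), 'qvel': array([-0.001347  , -0.00236422,  0.00256192, -0.00112604,  0.0015608 ,
        0.00157659,  0.00188419]), 'joint_efforts': array([ 6.22234555e-03, -7.67314553e+01,  2.25769691e+00, -2.86605227e+01,
        1.57288264e-02,  8.60489585e-03, -1.21687245e-05]), 'eef_pos': array([0.17784801, 0.65075   , 0.23054676]), 'orientation': array([ 1.32981186e-01,  9.91118301e-01, -7.17826137e-04, -5.46879844e-05]), 'ft_force': array([-0.34753712, -0.60246259, -0.20544941]), 'ft_torque': array([ 0.07448257, -0.01883293,  0.00655694]), 'grasp_force': 0.0, 'width': 0.08543685295096665}
```

View pics/top0.png

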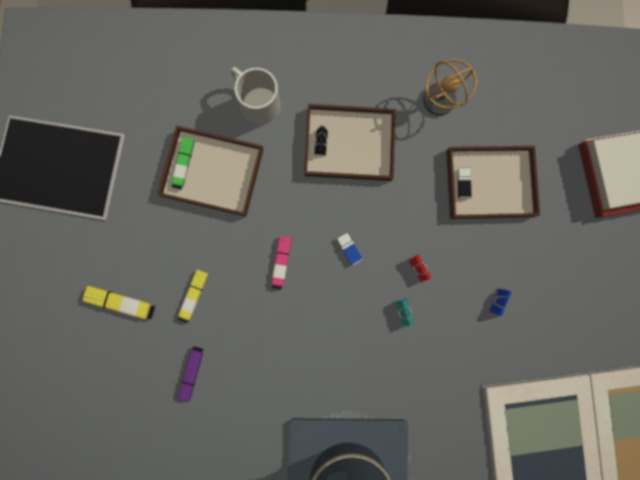

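View pics/side0.png

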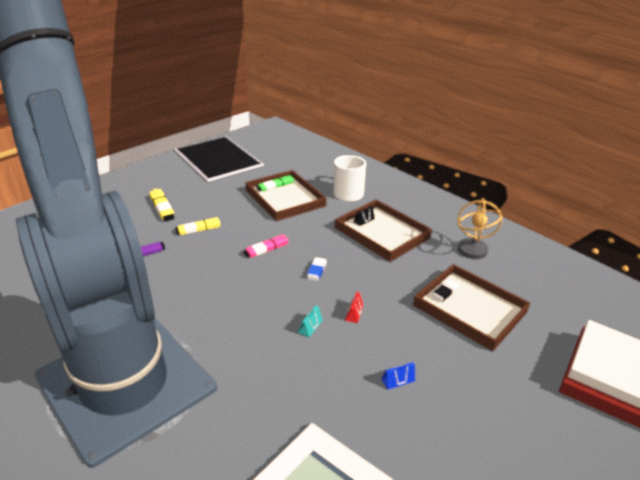

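Candidates:
- **Yellow highlighters:** the long one at (118,303) and the smaller one at (193,296). I choose the smaller. The purple one at (190,374) stays.
- **Pink highlighter:** (282,262).
- **Clips:** red at (420,268) and blue at (501,302). The turquoise one at (405,312) stays.
- **Eraser:** (349,249).
- **Trays:** pen (212,172), clip (350,143), eraser (493,182).

```bash
cat > h.py <<'E'
import numpy as np, cv2
from cell import r
from scipy.optimize import minimize
def cam(n): return r.camera_info(n)
def proj(P,c):
    R=cv2.Rodrigues(np.array(c["rvec"]))[0]; p=P@R.T+c["tvec"]; s=p[:,:2]/p[:,2:]
    s=s*(1+c["k1"]*(s**2).sum(1,keepdims=True)); K=c["K"]
    return s*[K[0,0],K[1,1]]+K[:2,2]
def back(uv,z,c):
    K=c["K"]; d=(np.atleast_2d(uv)-K[:2,2])/[K[0,0],K[1,1]]; s=d.copy()
    for _ in range(20): s=d/(1+c["k1"]*(s**2).sum(1,keepdims=True))
    R=cv2.Rodrigues(np.array(c["rvec"]))[0]; o=-R.T@c["tvec"]; v=np.c_[s,np.ones(len(s))]@R
    return (o+v*((z-o[2])/v[:,2])[:,None])[:,:2]
def verts(L,W,H,Wt=None):
    Wt=W if Wt is None else Wt
    return np.array([[a*L/2,b*w/2,z] for a in(-1,1) for b in(-1,1) for w,z in((W,0),(Wt,H))])
MOD=dict(hl=verts(.104,.024,.015),clip=verts(.051,.024,.033,.005),eraser=verts(.062,.024,.013),tray=verts(.144,.178,.026))
def place(V,x,y,a,z=0):
    c,s=np.cos(a),np.sin(a); return V@np.array([[c,s,0],[-s,c,0],[0,0,1]])+[x,y,z]
S=4
def fit(img,seed,kind,c,R,z=0,thr=30,bg=None):
    u,v=seed; x0,y0=max(u-R,0),max(v-R,0); cr=img[y0:v+R,x0:u+R].astype(int)
    b=np.median(cr.reshape(-1,3),0) if bg is None else bg
    m=(np.abs(cr-b).max(2)>thr).astype(np.uint8)
    m=cv2.morphologyEx(m,cv2.MORPH_CLOSE,np.ones((3,3)))
    cs,_=cv2.findContours(m,cv2.RETR_EXTERNAL,cv2.CHAIN_APPROX_NONE)
    k=min((k for k in cs if cv2.contourArea(k)>40),key=lambda k:-cv2.pointPolygonTest(k,(float(u-x0),float(v-y0)),True))
    m=cv2.drawContours(np.zeros_like(m),[k],-1,1,-1)
    M=cv2.resize(m,None,fx=S,fy=S,interpolation=cv2.INTER_NEAREST)
    V=MOD[kind]
    w=back(k[:,0]+[x0,y0],z+V[:,2].max()/2,c).astype(np.float32); (cx,cy),(a,b2),_=cv2.minAreaRect(w)
    mu=w.mean(0); ang=np.linalg.svd(w-mu)[2][0]; th=np.arctan2(ang[1],ang[0])+(np.pi/2 if kind=="tray" else 0)
    def hull(p): return cv2.convexHull(((proj(place(V,p[0],p[1],p[2],z),c)-[x0,y0]+.5)*S).astype(np.float32))
    def cost(p):
        h=cv2.fillConvexPoly(np.zeros_like(M),np.round(hull(p)*16).astype(int),1,shift=4)
        return 1-(h&M).sum()/(h|M).sum()
    best=min((minimize(cost,[cx,cy,t],method="Nelder-Mead",options=dict(initial_simplex=np.array([[cx,cy,t]]*4)+np.array([[0,0,0],[.006,0,0],[0,.006,0],[0,0,.15]]))) for t in (th,th+.2,th-.2)),key=lambda q:q.fun)
    p=best.x; p[2]=(p[2]+np.pi/2)%np.pi-np.pi/2
    return p,best.fun,(hull(p)/S+[x0,y0]),k[:,0]+[x0,y0]
E
cat > m.py <<'E'
from h import *
c=cam("top"); img=cv2.imread("pics/top0.png"); big=cv2.resize(img,None,fx=2,fy=2); 
for n,s,k,R,t in [("yellow",(193,296),"hl",40,30),("pink",(282,262),"hl",38,30),("red",(420,268),"clip",25,30),("blue",(501,302),"clip",25,30),("eraser",(349,249),"eraser",26,30),
  ("pen",(215,180),"tray",68,28),("cliptray",(350,150),"tray",58,28),("erasertray",(493,190),"tray",60,28)]:
    p,f,h,m=fit(img,s,k,c,R,thr=t,bg=np.array([73,70,67]) if 0 else np.median(img[200:360,100:560].reshape(-1,3),0))
    print(n,np.round(p,4),"az",np.round(np.arctan2(p[1],p[0]),3),"rad",np.round(np.hypot(p[0],p[1]),3),"1-IoU",round(f,3))
    cv2.polylines(big,[np.round(h*2).astype(int)],True,(255,255,255),1); cv2.polylines(big,[m*2],True,(0,255,255),1)
cv2.imwrite("pics/fit0.png",cv2.resize(big[180:680,300:1100],(800,500)))
E
python3 m.py
```

```text
yellow [ 0.3458  0.313  -0.3494] az 0.736 rad 0.466 1-IoU 0.105
pink [ 0.4148  0.1434 -0.2091] az 0.333 rad 0.439 1-IoU 0.232
red [ 0.4014 -0.1234  1.2913] az -0.298 rad 0.42 1-IoU 0.458
blue [ 0.3435 -0.293  -0.489 ] az -0.706 rad 0.452 1-IoU 0.362
eraser [0.4445 0.0078 0.4927] az 0.018 rad 0.445 1-IoU 0.313
pen [0.5995 0.2872 1.0057] az 0.447 rad 0.665 1-IoU 0.287
cliptray [0.6536 0.0141 0.0216] az 0.022 rad 0.654 1-IoU 0.162
erasertray [ 0.5804 -0.2743  0.0912] az -0.441 rad 0.642 1-IoU 0.142
```

View pics/fit0.png

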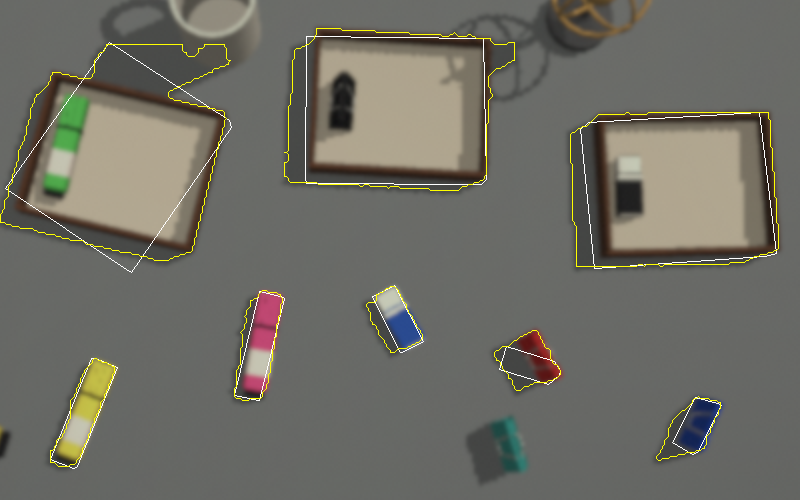

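The outlines caught shadows, so I'll segment by chroma and brightness instead.

```bash
sed -i 's/^    m=(np.abs.*/    ch=cr.max(2)-cr.min(2); m=((ch>thr)|(cr.max(2)>b.max()+35)|(cr.max(2)<28)).astype(np.uint8)/' h.py
sed -i 's/,28)/,17)/g; s/fit0/fit1/' m.py; python3 m.py; python3 - <<'E'
import cv2
i=cv2.imread('pics/top0.png')
for x,y in((181,318),(398,275),(180,180),(306,130),(394,130),(250,240),(145,180)): print((x,y),i[y,x])
E
```

```text
yellow [ 0.3485  0.3106 -0.3486] az 0.728 rad 0.467 1-IoU 0.098
pink [ 0.4184  0.1398 -0.1421] az 0.323 rad 0.441 1-IoU 0.092
red [ 0.4108 -0.1364  0.5229] az -0.321 rad 0.433 1-IoU 0.086
blue [ 0.3442 -0.2984 -0.4112] az -0.714 rad 0.456 1-IoU 0.109
eraser [0.4459 0.0055 0.516 ] az 0.012 rad 0.446 1-IoU 0.085
pen [ 0.5953  0.2859 -0.2159] az 0.448 rad 0.66 1-IoU 0.032
cliptray [ 0.6622  0.0082 -0.0284] az 0.012 rad 0.662 1-IoU 0.041
erasertray [ 0.5877 -0.284   0.0352] az -0.45 rad 0.653 1-IoU 0.049
(181, 318) [36 78 87]
(398, 275) [102 104 103]
(180, 180) [ 77 169  81]
(306, 130) [52 58 69]
(394, 130) [52 63 83]
(250, 240) [103 106 104]
(145, 180) [101 105 103]
```

View pics/fit1.png

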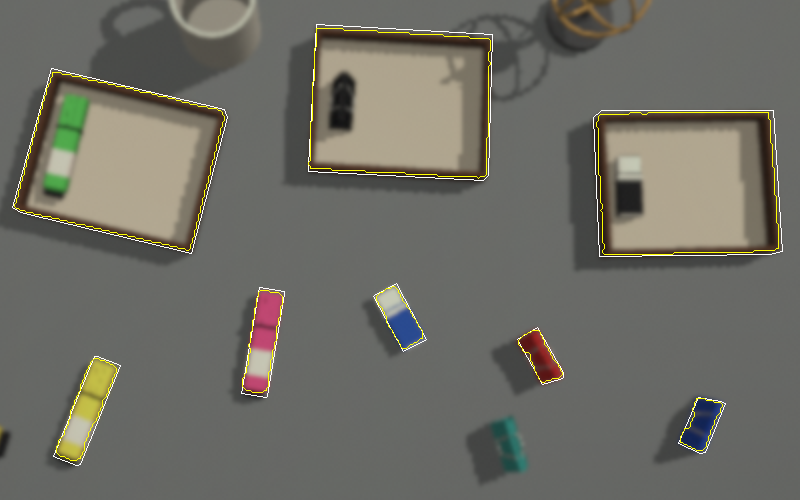

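Trays and objects fit tightly now. The smaller yellow's outline matches 104 mm, so that choice is confirmed. Next I'll write a planner that tracks the commanded pose and prints the rows.

```bash
cat > plan.py <<'E'
# python3 plan.py "x y z yaw grip [hold]" ... : waypoints from the measured pose -> rows of 5
import sys, numpy as np
from cell import r
from scipy.spatial.transform import Rotation as Ro
o=r.get_obs(); R=Ro.from_quat(o["orientation"]).as_matrix(); p=np.array(o["eef_pos"]); yaw=np.arctan2(R[1,0],R[0,0])%(2*np.pi)
print("t",round(o["t"],2),"pos",p.round(4),"yaw",round(yaw,4),"tilt",round(np.arccos(-R[2,2]),4),"w",round(o["width"],4),"F",round(o["grasp_force"],1),"q7",round(o["q"][6],2))
seq=[]
for a in sys.argv[1:]:
    v=list(map(float,a.split())); t=np.array(v[:3]); h=int(v[5]) if len(v)>5 else 0
    n=max(1,int(np.ceil(np.linalg.norm(t-p)/.045)),int(np.ceil(abs(v[3]-yaw)/.13)))
    seq+=[(p+(t-p)*i/n,yaw+(v[3]-yaw)*i/n,v[4]) for i in range(1,n+1)]+[(t,v[3],v[4])]*h
    p,yaw=t,v[3]
if not seq: sys.exit()
while len(seq)%5: seq.append(seq[-1])
p=np.array(o["eef_pos"]); yaw=np.arctan2(R[1,0],R[0,0])%(2*np.pi)
for i in range(0,len(seq),5):
    c,s=np.cos(yaw),np.sin(yaw); out=[]
    for t,y,g in seq[i:i+5]:
        d=t-p; e=np.round(np.array([c*d[0]+s*d[1],s*d[0]-c*d[1],-d[2]])/.25,3); w=round(-(y-yaw)/(np.pi/2),3)
        out.append(" ".join(f"{k:g}" for k in (*(e+0),0,0,w+0,g)))
    print("; ".join(out))
    d=e*.25; p=p+np.array([c*d[0]+s*d[1],s*d[0]-c*d[1],-d[2]]); yaw-=w*np.pi/2
E
python3 - <<'E'
import numpy as np
for n,x,y,a,ys in(("pen",.5953,.2859,-.2159,(-.042,.008)),("clip",.6622,.0082,-.0284,(-.042,.005)),("er",.5877,-.284,.0352,(-.02,))):
    for v in ys: print(n,v,round(x-np.sin(a)*v,4),round(y+np.cos(a)*v,4))
E
python3 plan.py "0.3485 0.3106 0.09 2.793 0.6 1"
```

```text
pen -0.042 0.5863 0.2449
pen 0.008 0.597 0.2937
clip -0.042 0.661 -0.0338
clip 0.005 0.6623 0.0132
er -0.02 0.5884 -0.304
t 0.1 pos [0.1778 0.6508 0.2305] yaw 2.8748 tilt 0.0014 w 0.0854 F 0.0 q7 -0.06
-0.102 -0.113 0.056 0 0 0.005 0.6; -0.203 -0.227 0.112 0 0 0.01 0.6; -0.305 -0.34 0.169 0 0 0.016 0.6; -0.407 -0.453 0.225 0 0 0.021 0.6; -0.509 -0.566 0.281 0 0 0.026 0.6
-0.106 -0.109 0.056 0 0 0.005 0.6; -0.212 -0.218 0.113 0 0 0.01 0.6; -0.318 -0.327 0.169 0 0 0.016 0.6; -0.425 -0.436 0.225 0 0 0.021 0.6; -0.531 -0.545 0.281 0 0 0.026 0.6
0 0 0 0 0 0 0.6; 0 0 0 0 0 0 0.6; 0 0 0 0 0 0 0.6; 0 0 0 0 0 0 0.6; 0 0 0 0 0 0 0.6
```

Call:
{"op": "move_arm", "data": {"rows": "-0.102 -0.113 0.056 0 0 0.005 0.6; -0.203 -0.227 0.112 0 0 0.01 0.6; -0.305 -0.34 0.169 0 0 0.016 0.6; -0.407 -0.453 0.225 0 0 0.021 0.6; -0.509 -0.566 0.281 0 0 0.026 0.6", "newtons": 30}}

```text
t: 0.6
eef_pos: [0.2638, 0.4794, 0.1604]
orientation: [0.153, 0.988, -0.0, 0.0]
ft_force: [1.3, 0.9, -0.2]
width: 0.0514
grasp_force: 0.0
```

Call:
{"op": "move_arm", "data": {"rows": "-0.106 -0.109 0.056 0 0 0.005 0.6; -0.212 -0.218 0.113 0 0 0.01 0.6; -0.318 -0.327 0.169 0 0 0.016 0.6; -0.425 -0.436 0.225 0 0 0.021 0.6; -0.531 -0.545 0.281 0 0 0.026 0.6"}}

```text
t: 1.1
eef_pos: [0.349, 0.3096, 0.0903]
orientation: [0.173, 0.985, -0.0, 0.0]
ft_force: [0.6, -1.3, 0.2]
width: 0.0515
grasp_force: 0.0
```

Call:
{"op": "move_arm", "data": {"rows": "0 0 0 0 0 0 0.6; 0 0 0 0 0 0 0.6; 0 0 0 0 0 0 0.6; 0 0 0 0 0 0 0.6; 0 0 0 0 0 0 0.6"}}

```text
t: 1.6
eef_pos: [0.3483, 0.3121, 0.091]
orientation: [0.172, 0.985, 0.0, 0.0]
ft_force: [-0.4, -1.2, -0.1]
width: 0.051
grasp_force: 0.0
```

```bash
python3 plan.py "0.3485 0.3106 0.003 2.793 0.6 3" "0.3485 0.3106 0.003 2.793 0 5" "0.3485 0.3106 0.1 2.793 0 2"
```

```text
t 1.6 pos [0.3483 0.3121 0.091 ] yaw 2.795 tilt 0.0008 w 0.051 F 0.0 q7 0.42
-0.001 -0.003 0.176 0 0 0.001 0.6; -0.003 -0.005 0.352 0 0 0.001 0.6; -0.003 -0.005 0.352 0 0 0.001 0.6; -0.003 -0.005 0.352 0 0 0.001 0.6; -0.003 -0.005 0.352 0 0 0.001 0.6
0 0 0 0 0 0 0; 0 0 0 0 0 0 0; 0 0 0 0 0 0 0; 0 0 0 0 0 0 0; 0 0 0 0 0 0 0
0 0 0 0 0 0 0; 0 0 -0.129 0 0 0 0; 0 0 -0.259 0 0 0 0; 0 0 -0.388 0 0 0 0; 0 0 -0.388 0 0 0 0
0 0 0 0 0 0 0; 0 0 0 0 0 0 0; 0 0 0 0 0 0 0; 0 0 0 0 0 0 0; 0 0 0 0 0 0 0
```

Tracking is good to about 1–2 mm. Next: lower, grip and lift.

Call:
{"op": "move_arm", "data": {"rows": "0 0 0.176 0 0 0 0.6; 0 -0.004 0.34 0 0 0 0.6; 0 -0.004 0.352 0 0 0 0.6; 0 -0.004 0.352 0 0 0 0.6; 0 -0.004 0.352 0 0 0 0.6"}}

```text
t: 2.1
eef_pos: [0.3488, 0.3108, 0.0043]
orientation: [0.173, 0.985, 0.001, 0.0]
ft_force: [0.1, 0.4, 1.2]
width: 0.0511
grasp_force: 0.0
```

Call:
{"op": "move_arm", "data": {"rows": "0 0 0 0 0 0 0; 0 0 0 0 0 0 0; 0 0 0 0 0 0 0; 0 0 0 0 0 0 0; 0 0 0 0 0 0 0"}}

```text
t: 2.6
eef_pos: [0.349, 0.3107, 0.0043]
orientation: [0.173, 0.985, 0.001, 0.001]
ft_force: [-0.9, -0.8, 11.6]
width: 0.023
grasp_force: 29.1
```

Call:
{"op": "move_arm", "data": {"rows": "0 0 -0.1 0 0 0 0; 0 0 -0.24 0 0 0 0; 0 0 -0.38 0 0 0 0; 0 0 -0.38 0 0 0 0; 0 0 -0.38 0 0 0 0"}}

```text
t: 3.1
eef_pos: [0.3488, 0.3106, 0.0992]
orientation: [0.173, 0.985, 0.001, 0.001]
ft_force: [-0.9, 0.4, -1.5]
width: 0.0237
grasp_force: 30.5
```

```bash
python3 plan.py "0.5863 0.2449 0.1 2.926 0 4" "0.5863 0.2449 0.010 2.926 0 3" "0.5863 0.2449 0.010 2.926 0.42 4"  "0.5863 0.2449 0.1 2.926 0.42 2"
```

```text
t 3.1 pos [0.3488 0.3106 0.0992] yaw 2.793 tilt 0.0032 w 0.0237 F 30.5 q7 0.42
-0.164 0.013 -0.001 0 0 -0.014 0; -0.328 0.026 -0.001 0 0 -0.028 0; -0.491 0.039 -0.002 0 0 -0.042 0; -0.655 0.052 -0.002 0 0 -0.056 0; -0.819 0.065 -0.003 0 0 -0.071 0
-0.164 -0.006 0 0 0 -0.014 0; -0.164 -0.006 0 0 0 -0.014 0; -0.164 -0.006 0 0 0 -0.014 0; -0.164 -0.006 0 0 0 -0.014 0; -0.164 -0.006 0 0 0 -0.014 0
0 0 0.12 0 0 0 0; 0 0 0.24 0 0 0 0; 0 0 0.36 0 0 0 0; 0 0 0.36 0 0 0 0; 0 0 0.36 0 0 0 0
0 0 0 0 0 0 0; 0 0 0 0 0 0 0.42; 0 0 0 0 0 0 0.42; 0 0 0 0 0 0 0.42; 0 0 0 0 0 0 0.42
0 0 0 0 0 0 0.42; 0 0 -0.12 0 0 0 0.42; 0 0 -0.24 0 0 0 0.42; 0 0 -0.36 0 0 0 0.42; 0 0 -0.36 0 0 0 0.42
0 0 0 0 0 0 0.42; 0 0 0 0 0 0 0.42; 0 0 0 0 0 0 0.42; 0 0 0 0 0 0 0.42; 0 0 0 0 0 0 0.42
```

Call:
{"op": "move_arm", "data": {"rows": "-0.164 0.013 0 0 0 -0.014 0; -0.328 0.026 0 0 0 -0.028 0; -0.491 0.039 0 0 0 -0.042 0; -0.655 0.052 0 0 0 -0.056 0; -0.819 0.065 0 0 0 -0.071 0"}}

```text
t: 3.6
eef_pos: [0.5472, 0.2545, 0.0967]
orientation: [0.118, 0.993, -0.0, -0.001]
ft_force: [0.6, 0.6, -0.0]
width: 0.0231
grasp_force: 30.5
```

Call:
{"op": "move_arm", "data": {"rows": "-0.164 -0.006 0 0 0 -0.014 0; -0.164 -0.006 0 0 0 -0.014 0; -0.164 -0.006 0 0 0 -0.014 0; -0.164 -0.006 0 0 0 -0.014 0; -0.164 -0.006 0 0 0 -0.014 0"}}

```text
t: 4.1
eef_pos: [0.5845, 0.2451, 0.0975]
orientation: [0.107, 0.994, -0.0, -0.001]
ft_force: [0.4, 0.7, -0.8]
width: 0.0231
grasp_force: 30.5
```

```bash
python3 plan.py "0.5863 0.2449 0.0115 2.926 0 2"
```

```text
t 4.1 pos [0.5845 0.2451 0.0975] yaw 2.9281 tilt 0.0013 w 0.0231 F 30.5 q7 0.86
-0.004 0 0.172 0 0 0.001 0; -0.007 0.001 0.344 0 0 0.001 0; -0.007 0.001 0.344 0 0 0.001 0; -0.007 0.001 0.344 0 0 0.001 0; -0.007 0.001 0.344 0 0 0.001 0
```

Call:
{"op": "move_arm", "data": {"rows": "0 0 0.17 0 0 0 0; -0.006 0 0.3 0 0 0 0; -0.006 0 0.342 0 0 0 0; -0.006 0 0.342 0 0 0 0; -0.006 0 0.342 0 0 0 0"}}

```text
t: 4.6
eef_pos: [0.5873, 0.2446, 0.0131]
orientation: [0.107, 0.994, 0.0, 0.0]
ft_force: [-0.3, -0.1, -0.2]
width: 0.0233
grasp_force: 32.2
```

Call:
{"op": "move_arm", "data": {"rows": "0 0 0 0 0 0 0.42; 0 0 0 0 0 0 0.42; 0 0 0 0 0 0 0.42; 0 0 0 0 0 0 0.42; 0 0 -0.02 0 0 0 0.42"}}

```text
t: 5.1
eef_pos: [0.5869, 0.2439, 0.0171]
orientation: [0.107, 0.994, -0.0, -0.0]
ft_force: [-0.6, 0.2, 0.4]
width: 0.0362
grasp_force: 0.0
```

Call:
{"op": "move_arm", "data": {"rows": "0 0 -0.15 0 0 0 0.42; 0 0 -0.3 0 0 0 0.42; 0 0 -0.34 0 0 0 0.6; 0 0 -0.34 0 0 0 0.6; 0 0 -0.34 0 0 0 0.6"}}

```text
t: 5.6
eef_pos: [0.5868, 0.2439, 0.1017]
orientation: [0.107, 0.994, -0.0, -0.0]
ft_force: [-0.2, 0.1, -0.8]
width: 0.0513
grasp_force: 0.0
```

```bash
python3 plan.py "0.4184 0.1398 0.09 3 0.6 5" "0.4184 0.1398 0.006 3 0.6 2"
```

```text
t 5.6 pos [0.5868 0.2439 0.1017] yaw 2.9267 tilt 0.0008 w 0.0513 F 0.0 q7 0.87
0.114 -0.11 0.009 0 0 -0.009 0.6; 0.228 -0.22 0.019 0 0 -0.019 0.6; 0.342 -0.33 0.028 0 0 -0.028 0.6; 0.455 -0.44 0.038 0 0 -0.037 0.6; 0.569 -0.55 0.047 0 0 -0.047 0.6
0 0 0 0 0 0 0.6; 0 0 0 0 0 0 0.6; 0 0 0 0 0 0 0.6; 0 0 0 0 0 0 0.6; 0 0 0 0 0 0 0.6
0 0 0.168 0 0 0 0.6; 0 0 0.336 0 0 0 0.6; 0 0 0.336 0 0 0 0.6; 0 0 0.336 0 0 0 0.6; 0 0 0.336 0 0 0 0.6
```

Call:
{"op": "move_arm", "data": {"rows": "0.114 -0.11 0.009 0 0 -0.009 0.6; 0.228 -0.22 0.019 0 0 -0.019 0.6; 0.342 -0.33 0.028 0 0 -0.028 0.6; 0.455 -0.44 0.038 0 0 -0.037 0.6; 0.569 -0.55 0.047 0 0 -0.047 0.6"}}

```text
t: 6.1
eef_pos: [0.4166, 0.1388, 0.0893]
orientation: [0.07, 0.998, -0.001, -0.001]
ft_force: [0.3, -0.2, -0.2]
width: 0.051
grasp_force: 0.0
```

Call:
{"op": "move_arm", "data": {"rows": "0 0 0 0 0 0 0.6; 0 0 0 0 0 0 0.6; 0 0 0 0 0 0 0.6; 0 0 0 0 0 0 0.6; 0 0 0 0 0 0 0.6"}}

```text
t: 6.6
eef_pos: [0.4195, 0.1405, 0.0903]
orientation: [0.07, 0.998, 0.0, 0.0]
ft_force: [-0.1, -0.1, -0.1]
width: 0.0509
grasp_force: 0.0
```

```bash
python3 plan.py "0.4184 0.1398 0.006 3 0.6 2"; python3 -c "
from h import *
cv2.imwrite('pics/top1.png',r.read_camera('top')[:,:,::-1])"
```

```text
t 6.6 pos [0.4195 0.1405 0.0903] yaw 3.0008 tilt 0.0001 w 0.0509 F 0.0 q7 0.94
0.002 -0.002 0.169 0 0 0 0.6; 0.004 -0.003 0.337 0 0 0 0.6; 0.004 -0.003 0.337 0 0 0 0.6; 0.004 -0.003 0.337 0 0 0 0.6; 0.004 -0.003 0.337 0 0 0 0.6
```

View pics/top1.png

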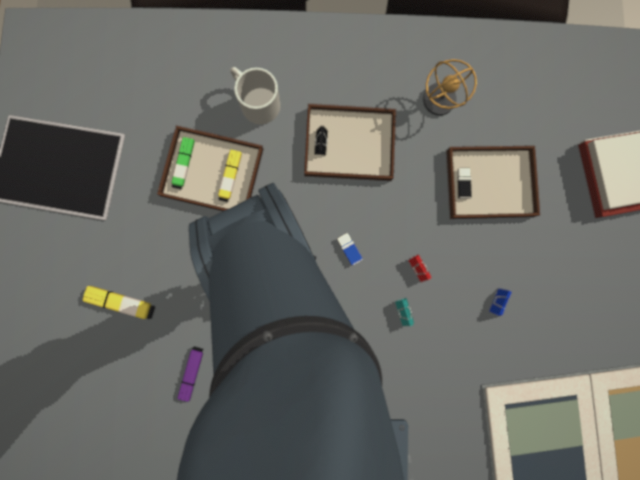

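The yellow highlighter now lies at (230,176) in the pen tray, parallel to the green one at (183,163). The other loose things haven't moved. I'll continue with the pink one.

Call:
{"op": "move_arm", "data": {"rows": "0 0 0.17 0 0 0 0.6; 0.004 -0.003 0.32 0 0 0 0.6; 0.004 -0.003 0.337 0 0 0 0.6; 0.004 -0.003 0.337 0 0 0 0.6; 0.004 -0.003 0.337 0 0 0 0.6"}}

```text
t: 7.15
eef_pos: [0.4185, 0.1397, 0.0074]
orientation: [0.071, 0.998, 0.0, 0.001]
ft_force: [0.1, -0.1, 0.7]
width: 0.0514
grasp_force: 0.0
```

Call:
{"op": "move_arm", "data": {"rows": "0 0 0 0 0 0 0; 0 0 0 0 0 0 0; 0 0 0 0 0 0 0; 0 0 0 0 0 0 0; 0 0 0 0 0 0 0"}}

```text
t: 7.65
eef_pos: [0.4187, 0.1397, 0.0077]
orientation: [0.071, 0.998, 0.001, 0.001]
ft_force: [-1.6, -0.5, 11.5]
width: 0.0228
grasp_force: 29.0
```

Call:
{"op": "move_arm", "data": {"rows": "0 0 -0.1 0 0 0 0; 0 0 -0.24 0 0 0 0; 0 0 -0.38 0 0 0 0; 0 0 -0.38 0 0 0 0; 0 0 -0.38 0 0 0 0"}}

```text
t: 8.15
eef_pos: [0.4186, 0.1396, 0.1026]
orientation: [0.071, 0.998, 0.001, 0.001]
ft_force: [0.4, 0.4, -0.4]
width: 0.0233
grasp_force: 30.4
```

```bash
python3 plan.py "0.597 0.2937 0.1 2.926 0 4"
```

```text
t 8.15 pos [0.4186 0.1396 0.1026] yaw 3.0002 tilt 0.0033 w 0.0233 F 30.4 q7 0.94
-0.103 0.118 0.002 0 0 0.008 0; -0.207 0.237 0.004 0 0 0.016 0; -0.31 0.355 0.005 0 0 0.024 0; -0.413 0.474 0.007 0 0 0.031 0; -0.517 0.592 0.009 0 0 0.039 0
-0.095 0.125 0.002 0 0 0.008 0; -0.095 0.125 0.002 0 0 0.008 0; -0.095 0.125 0.002 0 0 0.008 0; -0.095 0.125 0.002 0 0 0.008 0; -0.095 0.125 0.002 0 0 0.008 0
```

Call:
{"op": "move_arm", "data": {"rows": "-0.103 0.118 0 0 0 0.008 0; -0.207 0.237 0.004 0 0 0.016 0; -0.31 0.355 0.005 0 0 0.024 0; -0.413 0.474 0.007 0 0 0.031 0; -0.517 0.592 0.009 0 0 0.039 0"}}

```text
t: 8.65
eef_pos: [0.5671, 0.2686, 0.0977]
orientation: [0.101, 0.995, -0.001, -0.001]
ft_force: [-0.4, -0.2, -0.8]
width: 0.0229
grasp_force: 30.4
```

Call:
{"op": "move_arm", "data": {"rows": "-0.095 0.125 0 0 0 0.008 0; -0.095 0.125 0 0 0 0.008 0; -0.095 0.125 0 0 0 0.008 0; -0.095 0.125 0 0 0 0.008 0; -0.095 0.125 0 0 0 0.008 0"}}

```text
t: 9.15
eef_pos: [0.5955, 0.2925, 0.0988]
orientation: [0.108, 0.994, -0.001, -0.0]
ft_force: [-0.1, -0.3, 0.2]
width: 0.0231
grasp_force: 30.4
```

```bash
python3 plan.py "0.597 0.2937 0.014 2.926 0 2"
```

```text
t 9.15 pos [0.5955 0.2925 0.0988] yaw 2.926 tilt 0.0014 w 0.0231 F 30.4 q7 0.81
-0.002 0.003 0.17 0 0 0 0; -0.005 0.006 0.339 0 0 0 0; -0.005 0.006 0.339 0 0 0 0; -0.005 0.006 0.339 0 0 0 0; -0.005 0.006 0.339 0 0 0 0
```

Call:
{"op": "move_arm", "data": {"rows": "-0.004 0.004 0.17 0 0 0 0; -0.004 0.004 0.3 0 0 0 0; -0.004 0.004 0.336 0 0 0 0; -0.004 0.004 0.336 0 0 0 0; -0.004 0.004 0.336 0 0 0 0"}}

```text
t: 9.65
eef_pos: [0.5977, 0.2942, 0.0159]
orientation: [0.107, 0.994, 0.0, 0.0]
ft_force: [1.0, -0.4, -0.1]
width: 0.0223
grasp_force: 32.6
```

Call:
{"op": "move_arm", "data": {"rows": "0 0 0 0 0 0 0.4; 0 0 0 0 0 0 0.4; 0 0 0 0 0 0 0.4; 0 0 0 0 0 0 0.4; 0 0 -0.02 0 0 0 0.4"}}

```text
t: 10.15
eef_pos: [0.597, 0.2942, 0.0198]
orientation: [0.107, 0.994, -0.0, -0.0]
ft_force: [0.7, 0.1, -1.0]
width: 0.0341
grasp_force: 0.0
```

Call:
{"op": "move_arm", "data": {"rows": "0 0 -0.15 0 0 0 0.4; 0 0 -0.3 0 0 0 0.4; 0 0 -0.36 0 0 0 0.6; 0 0 -0.36 0 0 0 1; 0 0 -0.36 0 0 0 1"}}

```text
t: 10.65
eef_pos: [0.5971, 0.2943, 0.1099]
orientation: [0.107, 0.994, -0.0, -0.0]
ft_force: [0.2, 0.0, -0.0]
width: 0.0763
grasp_force: 0.0
```

```bash
python3 plan.py "0.4108 -0.1364 0.09 2.094 1 4"
```

```text
t 10.65 pos [0.5971 0.2943 0.1099] yaw 2.9267 tilt 0.0002 w 0.0763 F 0.0 q7 0.81
0.033 -0.167 0.007 0 0 0.048 1; 0.066 -0.335 0.014 0 0 0.096 1; 0.098 -0.502 0.022 0 0 0.145 1; 0.131 -0.67 0.029 0 0 0.193 1; 0.164 -0.837 0.036 0 0 0.241 1
-0.032 -0.168 0.007 0 0 0.048 1; -0.063 -0.336 0.015 0 0 0.096 1; -0.094 -0.503 0.022 0 0 0.145 1; -0.126 -0.671 0.029 0 0 0.193 1; -0.157 -0.839 0.036 0 0 0.241 1
-0.091 -0.144 0.007 0 0 0.048 1; -0.091 -0.144 0.007 0 0 0.048 1; -0.091 -0.144 0.007 0 0 0.048 1; -0.091 -0.144 0.007 0 0 0.048 1; -0.091 -0.144 0.007 0 0 0.048 1
```

Call:
{"op": "move_arm", "data": {"rows": "0.033 -0.167 0.007 0 0 0.048 1; 0.066 -0.335 0.014 0 0 0.096 1; 0.098 -0.502 0.022 0 0 0.145 1; 0.131 -0.67 0.029 0 0 0.193 1; 0.164 -0.837 0.036 0 0 0.241 1"}}

```text
t: 11.15
eef_pos: [0.5108, 0.097, 0.0997]
orientation: [0.294, 0.956, -0.001, -0.001]
ft_force: [0.9, -0.7, 0.4]
width: 0.0855
grasp_force: 0.0
```

Call:
{"op": "move_arm", "data": {"rows": "-0.032 -0.168 0.007 0 0 0.048 1; -0.063 -0.336 0.015 0 0 0.096 1; -0.094 -0.503 0.022 0 0 0.145 1; -0.126 -0.671 0.029 0 0 0.193 1; -0.157 -0.839 0.036 0 0 0.241 1"}}

```text
t: 11.65
eef_pos: [0.4262, -0.0984, 0.091]
orientation: [0.468, 0.884, -0.001, -0.001]
ft_force: [0.8, 0.7, 0.7]
width: 0.0852
grasp_force: 0.0
```

Call:
{"op": "move_arm", "data": {"rows": "-0.091 -0.144 0.007 0 0 0.048 1; -0.091 -0.144 0.007 0 0 0.048 1; -0.091 -0.144 0.007 0 0 0.048 1; -0.091 -0.144 0.007 0 0 0.048 1; -0.091 -0.144 0.007 0 0 0.048 1"}}

```text
t: 12.15
eef_pos: [0.4114, -0.1349, 0.09]
orientation: [0.499, 0.867, 0.0, -0.0]
ft_force: [0.8, 0.2, 0.6]
width: 0.0855
grasp_force: 0.0
```

```bash
python3 plan.py "0.4108 -0.1364 0.003 2.094 1 2"
```

```text
t 12.15 pos [ 0.4114 -0.1349  0.09  ] yaw 2.097 tilt 0.0007 w 0.0855 F 0.0 q7 0.88
-0.002 -0.003 0.174 0 0 0.001 1; -0.004 -0.005 0.348 0 0 0.002 1; -0.004 -0.005 0.348 0 0 0.002 1; -0.004 -0.005 0.348 0 0 0.002 1; -0.004 -0.005 0.348 0 0 0.002 1
```

Call:
{"op": "move_arm", "data": {"rows": "-0.004 -0.005 0.17 0 0 0.002 1; -0.004 -0.005 0.32 0 0 0.002 1; -0.004 -0.005 0.348 0 0 0.002 1; -0.004 -0.005 0.348 0 0 0.002 1; -0.004 -0.005 0.348 0 0 0.002 1"}}

```text
t: 12.65
eef_pos: [0.411, -0.1375, 0.0042]
orientation: [0.501, 0.865, 0.0, 0.0]
ft_force: [-0.8, -0.5, -0.2]
width: 0.0856
grasp_force: 0.0
```

Call:
{"op": "move_arm", "data": {"rows": "0 0 0 0 0 0 0; 0 0 0 0 0 0 0; 0 0 0 0 0 0 0; 0 0 0 0 0 0 0; 0 0 0 0 0 0 0"}}

```text
t: 13.15
eef_pos: [0.4111, -0.1378, 0.0045]
orientation: [0.501, 0.865, 0.0, 0.001]
ft_force: [-0.0, 0.4, 12.4]
width: 0.0506
grasp_force: 28.7
```

Call:
{"op": "move_arm", "data": {"rows": "0 0 -0.1 0 0 0 0; 0 0 -0.24 0 0 0 0; 0 0 -0.4 0 0 0 0; 0 0 -0.4 0 0 0 0; 0 0 -0.4 0 0 0 0"}}

```text
t: 13.65
eef_pos: [0.4111, -0.1377, 0.1044]
orientation: [0.501, 0.865, 0.001, 0.001]
ft_force: [0.6, 0.4, -1.1]
width: 0.0504
grasp_force: 31.8
```

```bash
python3 plan.py "0.661 -0.0338 0.1 1.542 0 4"
```

```text
t 13.65 pos [ 0.4111 -0.1377  0.1044] yaw 2.0912 tilt 0.0031 w 0.0504 F 31.8 q7 0.89
-0.02 0.153 0.003 0 0 0.05 0; -0.039 0.307 0.005 0 0 0.1 0; -0.059 0.46 0.008 0 0 0.15 0; -0.078 0.614 0.01 0 0 0.2 0; -0.098 0.767 0.013 0 0 0.25 0
0.041 0.149 0.002 0 0 0.05 0; 0.082 0.298 0.005 0 0 0.1 0; 0.082 0.298 0.005 0 0 0.1 0; 0.082 0.298 0.005 0 0 0.1 0; 0.082 0.298 0.005 0 0 0.1 0
0 0 0 0 0 0 0; 0 0 0 0 0 0 0; 0 0 0 0 0 0 0; 0 0 0 0 0 0 0; 0 0 0 0 0 0 0
```

Call:
{"op": "move_arm", "data": {"rows": "-0.02 0.153 0 0 0 0.05 0; -0.039 0.307 0 0 0 0.1 0; -0.059 0.46 0 0 0 0.15 0; -0.078 0.614 0 0 0 0.2 0; -0.098 0.767 0 0 0 0.25 0"}}

```text
t: 14.15
eef_pos: [0.5895, -0.0627, 0.1018]
orientation: [0.662, 0.75, -0.001, -0.001]
ft_force: [0.5, -0.7, -0.4]
width: 0.0501
grasp_force: 31.8
```

Call:
{"op": "move_arm", "data": {"rows": "0.041 0.149 0 0 0 0.05 0; 0.082 0.298 0 0 0 0.1 0; 0.082 0.298 0 0 0 0.1 0; 0.082 0.298 0 0 0 0.1 0; 0.082 0.298 0 0 0 0.1 0"}}

```text
t: 14.65
eef_pos: [0.6588, -0.0347, 0.1021]
orientation: [0.718, 0.696, -0.001, -0.001]
ft_force: [0.2, -0.1, -1.1]
width: 0.0506
grasp_force: 31.8
```

```bash
python3 plan.py "0.661 -0.0338 0.0115 1.542 0 2"
```

```text
t 14.65 pos [ 0.6588 -0.0347  0.1021] yaw 1.5406 tilt 0.0027 w 0.0506 F 31.8 q7 0.22
0.001 0.003 0.121 0 0 0 0; 0.003 0.006 0.242 0 0 -0.001 0; 0.004 0.009 0.362 0 0 -0.001 0; 0.004 0.009 0.362 0 0 -0.001 0; 0.004 0.009 0.362 0 0 -0.001 0
```

Call:
{"op": "move_arm", "data": {"rows": "0.003 0.006 0.12 0 0 0 0; 0.003 0.006 0.24 0 0 0 0; 0.003 0.006 0.33 0 0 0 0; 0.003 0.006 0.36 0 0 0 0; 0.003 0.006 0.36 0 0 0 0"}}

```text
t: 15.15
eef_pos: [0.6606, -0.034, 0.0128]
orientation: [0.718, 0.696, -0.001, -0.001]
ft_force: [0.5, -0.3, -0.4]
width: 0.0499
grasp_force: 31.8
```

Call:
{"op": "move_arm", "data": {"rows": "0 0 0 0 0 0 0.72; 0 0 0 0 0 0 0.72; 0 0 0 0 0 0 0.72; 0 0 0 0 0 0 0.72; 0 0 -0.02 0 0 0 0.72"}}

```text
t: 15.65
eef_pos: [0.6615, -0.033, 0.0182]
orientation: [0.717, 0.697, -0.0, -0.0]
ft_force: [0.5, -0.5, -0.4]
width: 0.0615
grasp_force: 0.0
```

Call:
{"op": "move_arm", "data": {"rows": "0 0 -0.15 0 0 0 0.72; 0 0 -0.3 0 0 0 0.72; 0 0 -0.36 0 0 0 0.72; 0 0 -0.36 0 0 0 1; 0 0 -0.36 0 0 0 1"}}

```text
t: 16.15
eef_pos: [0.6616, -0.0329, 0.1082]
orientation: [0.717, 0.697, 0.0, -0.0]
ft_force: [0.1, -0.0, -0.1]
width: 0.0851
grasp_force: 0.0
```

```bash
python3 plan.py "0.3442 -0.2984 0.09 1.16 1 3"
```

```text
t 16.15 pos [ 0.6616 -0.0329  0.1082] yaw 1.5414 tilt 0.0003 w 0.0851 F 0.0 q7 0.22
-0.11 -0.124 0.007 0 0 0.024 1; -0.22 -0.248 0.015 0 0 0.049 1; -0.33 -0.371 0.022 0 0 0.073 1; -0.44 -0.495 0.029 0 0 0.097 1; -0.549 -0.619 0.036 0 0 0.121 1
-0.132 -0.101 0.008 0 0 0.025 1; -0.263 -0.201 0.015 0 0 0.049 1; -0.394 -0.302 0.022 0 0 0.073 1; -0.526 -0.403 0.029 0 0 0.098 1; -0.657 -0.504 0.037 0 0 0.122 1
0 0 0 0 0 0 1; 0 0 0 0 0 0 1; 0 0 0 0 0 0 1; 0 0 0 0 0 0 1; 0 0 0 0 0 0 1
```

Call:
{"op": "move_arm", "data": {"rows": "-0.11 -0.124 0.007 0 0 0.024 1; -0.22 -0.248 0.015 0 0 0.049 1; -0.33 -0.371 0.022 0 0 0.073 1; -0.44 -0.495 0.029 0 0 0.097 1; -0.549 -0.619 0.036 0 0 0.121 1"}}

```text
t: 16.65
eef_pos: [0.5008, -0.1662, 0.098]
orientation: [0.781, 0.625, -0.001, -0.001]
ft_force: [0.1, -0.6, -0.5]
width: 0.0853
grasp_force: 0.0
```

Call:
{"op": "move_arm", "data": {"rows": "-0.132 -0.101 0.008 0 0 0.025 1; -0.263 -0.201 0.015 0 0 0.049 1; -0.394 -0.302 0.022 0 0 0.073 1; -0.526 -0.403 0.029 0 0 0.098 1; -0.657 -0.504 0.037 0 0 0.122 1"}}

```text
t: 17.15
eef_pos: [0.3423, -0.2988, 0.089]
orientation: [0.837, 0.547, -0.001, -0.001]
ft_force: [1.1, -1.0, 0.4]
width: 0.0852
grasp_force: 0.0
```

Call:
{"op": "move_arm", "data": {"rows": "0 0 0 0 0 0 1; 0 0 0 0 0 0 1; 0 0 0 0 0 0 1; 0 0 0 0 0 0 1; 0 0 0 0 0 0 1"}}

```text
t: 17.65
eef_pos: [0.3451, -0.2978, 0.0899]
orientation: [0.836, 0.549, 0.0, -0.0]
ft_force: [-0.2, -0.9, -0.5]
width: 0.0855
grasp_force: 0.0
```

```bash
python3 plan.py "0.3442 -0.2984 0.003 1.16 1 2"; python3 -c "
from h import *
i=r.read_camera('top')[:,:,::-1]
cv2.imwrite('pics/top2.png',i); cv2.imwrite('pics/crop2.png',cv2.resize(i[90:230,150:450],None,fx=2.6,fy=2.6))"
```

```text
t 17.65 pos [ 0.3451 -0.2978  0.0899] yaw 1.1618 tilt 0.0003 w 0.0855 F 0.0 q7 0.59
-0.002 -0.001 0.174 0 0 0.001 1; -0.004 -0.002 0.347 0 0 0.001 1; -0.004 -0.002 0.347 0 0 0.001 1; -0.004 -0.002 0.347 0 0 0.001 1; -0.004 -0.002 0.347 0 0 0.001 1
```

View pics/crop2.png

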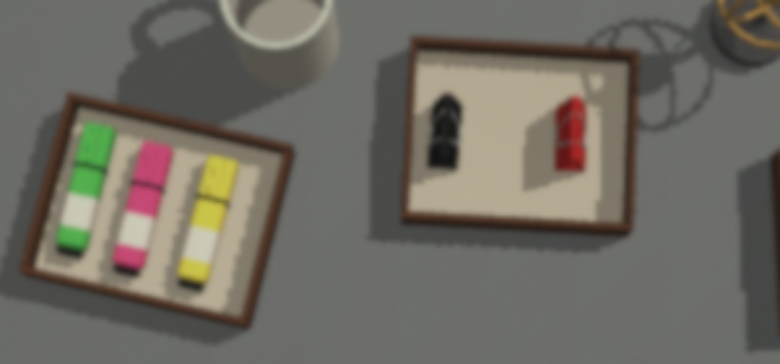

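Crop: pink (145,205) and yellow (208,220) lie parallel to green in the pen tray. Red (570,135) stands parallel to the black clip. Next is blue.

Call:
{"op": "move_arm", "data": {"rows": "-0.004 -0.002 0.17 0 0 0.001 1; -0.004 -0.002 0.32 0 0 0.001 1; -0.004 -0.002 0.347 0 0 0.001 1; -0.004 -0.002 0.347 0 0 0.001 1; -0.004 -0.002 0.347 0 0 0.001 1"}}

```text
t: 18.2
eef_pos: [0.3438, -0.2997, 0.0043]
orientation: [0.837, 0.547, 0.0, 0.0]
ft_force: [0.7, 0.3, 1.1]
width: 0.085
grasp_force: 0.0
```

Call:
{"op": "move_arm", "data": {"rows": "0 0 0 0 0 0 0; 0 0 0 0 0 0 0; 0 0 0 0 0 0 0; 0 0 0 0 0 0 0; 0 0 0 0 0 0 0"}}

```text
t: 18.7
eef_pos: [0.3441, -0.2996, 0.0044]
orientation: [0.837, 0.547, 0.001, 0.001]
ft_force: [-0.8, 1.6, 12.1]
width: 0.05
grasp_force: 29.0
```

Call:
{"op": "move_arm", "data": {"rows": "0 0 -0.1 0 0 0 0; 0 0 -0.24 0 0 0 0; 0 0 -0.4 0 0 0 0; 0 0 -0.4 0 0 0 0; 0 0 -0.4 0 0 0 0"}}

```text
t: 19.2
eef_pos: [0.3441, -0.2993, 0.1043]
orientation: [0.837, 0.547, 0.001, 0.001]
ft_force: [-0.4, 0.5, -0.6]
width: 0.0504
grasp_force: 31.8
```

```bash
python3 plan.py "0.6623 0.0132 0.105 1.542 0 4"
```

```text
t 19.2 pos [ 0.3441 -0.2993  0.1043] yaw 1.1586 tilt 0.0027 w 0.0504 F 31.8 q7 0.6
0.166 0.067 0 0 0 -0.024 0; 0.331 0.133 -0.001 0 0 -0.049 0; 0.497 0.2 -0.001 0 0 -0.073 0; 0.662 0.266 -0.001 0 0 -0.098 0; 0.828 0.333 -0.001 0 0 -0.122 0
0.15 0.096 -0.001 0 0 -0.024 0; 0.299 0.193 -0.001 0 0 -0.049 0; 0.449 0.29 -0.001 0 0 -0.073 0; 0.599 0.387 -0.001 0 0 -0.098 0; 0.749 0.484 -0.002 0 0 -0.122 0
0 0 0 0 0 0 0; 0 0 0 0 0 0 0; 0 0 0 0 0 0 0; 0 0 0 0 0 0 0; 0 0 0 0 0 0 0
```

Call:
{"op": "move_arm", "data": {"rows": "0.166 0.067 0 0 0 -0.024 0; 0.331 0.133 0 0 0 -0.049 0; 0.497 0.2 0 0 0 -0.073 0; 0.662 0.266 0 0 0 -0.098 0; 0.828 0.333 0 0 0 -0.122 0"}}

```text
t: 19.7
eef_pos: [0.5031, -0.1413, 0.1021]
orientation: [0.78, 0.625, -0.001, -0.001]
ft_force: [-0.4, -1.3, 1.2]
width: 0.0503
grasp_force: 31.8
```

Call:
{"op": "move_arm", "data": {"rows": "0.15 0.096 0 0 0 -0.024 0; 0.299 0.193 0 0 0 -0.049 0; 0.449 0.29 0 0 0 -0.073 0; 0.599 0.387 0 0 0 -0.098 0; 0.749 0.484 0 0 0 -0.122 0"}}

```text
t: 20.2
eef_pos: [0.6621, 0.0147, 0.1015]
orientation: [0.717, 0.697, -0.001, -0.001]
ft_force: [1.0, -1.0, -1.1]
width: 0.05
grasp_force: 31.8
```

Call:
{"op": "move_arm", "data": {"rows": "0 0 0 0 0 0 0; 0 0 0 0 0 0 0; 0 0 0 0 0 0 0; 0 0 0 0 0 0 0; 0 0 0 0 0 0 0"}}

```text
t: 20.7
eef_pos: [0.6614, 0.0119, 0.1033]
orientation: [0.718, 0.696, -0.0, -0.0]
ft_force: [0.1, 0.2, -0.0]
width: 0.0499
grasp_force: 31.8
```

```bash
python3 plan.py "0.6623 0.0132 0.0115 1.542 0 2"
```

```text
t 20.7 pos [0.6614 0.0119 0.1033] yaw 1.5395 tilt 0.0003 w 0.0499 F 31.8 q7 0.17
0.002 0.001 0.122 0 0 -0.001 0; 0.003 0.002 0.245 0 0 -0.001 0; 0.005 0.004 0.367 0 0 -0.002 0; 0.005 0.004 0.367 0 0 -0.002 0; 0.005 0.004 0.367 0 0 -0.002 0
```

Call:
{"op": "move_arm", "data": {"rows": "0.004 0.004 0.12 0 0 0 0; 0.004 0.004 0.24 0 0 0 0; 0.004 0.004 0.34 0 0 0 0; 0.004 0.004 0.365 0 0 0 0; 0.004 0.004 0.365 0 0 0 0"}}

```text
t: 21.2
eef_pos: [0.6621, 0.0135, 0.012]
orientation: [0.718, 0.696, -0.001, -0.001]
ft_force: [0.7, -0.3, 0.5]
width: 0.0499
grasp_force: 32.1
```

Call:
{"op": "move_arm", "data": {"rows": "0 0 0 0 0 0 0.72; 0 0 0 0 0 0 0.72; 0 0 0 0 0 0 0.72; 0 0 0 0 0 0 0.72; 0 0 -0.02 0 0 0 0.72"}}

```text
t: 21.7
eef_pos: [0.6626, 0.0141, 0.0168]
orientation: [0.717, 0.697, -0.0, -0.0]
ft_force: [-0.4, 0.4, 1.1]
width: 0.0618
grasp_force: 0.0
```

Call:
{"op": "move_arm", "data": {"rows": "0 0 -0.15 0 0 0 0.72; 0 0 -0.3 0 0 0 0.72; 0 0 -0.36 0 0 0 0.72; 0 0 -0.36 0 0 0 0.6; 0 0 -0.36 0 0 0 0.6"}}

```text
t: 22.2
eef_pos: [0.6626, 0.0143, 0.1069]
orientation: [0.717, 0.697, 0.0, -0.0]
ft_force: [0.0, -0.7, -0.3]
width: 0.0511
grasp_force: 0.0
```

```bash
python3 plan.py "0.4459 0.0055 0.09 0.516 0.6 3"
```

```text
t 22.2 pos [0.6626 0.0143 0.1069] yaw 1.5415 tilt 0.0003 w 0.0511 F 0.0 q7 0.17
-0.008 -0.108 0.008 0 0 0.082 0.6; -0.015 -0.216 0.017 0 0 0.163 0.6; -0.023 -0.325 0.025 0 0 0.245 0.6; -0.03 -0.433 0.034 0 0 0.326 0.6; -0.038 -0.541 0.042 0 0 0.408 0.6
-0.071 -0.082 0.009 0 0 0.082 0.6; -0.141 -0.165 0.017 0 0 0.163 0.6; -0.212 -0.247 0.026 0 0 0.245 0.6; -0.212 -0.247 0.026 0 0 0.245 0.6; -0.212 -0.247 0.026 0 0 0.245 0.6
0 0 0 0 0 0 0.6; 0 0 0 0 0 0 0.6; 0 0 0 0 0 0 0.6; 0 0 0 0 0 0 0.6; 0 0 0 0 0 0 0.6
```

Call:
{"op": "move_arm", "data": {"rows": "-0.008 -0.108 0.008 0 0 0.082 0.6; -0.015 -0.216 0.017 0 0 0.163 0.6; -0.023 -0.325 0.025 0 0 0.245 0.6; -0.03 -0.433 0.034 0 0 0.326 0.6; -0.038 -0.541 0.042 0 0 0.408 0.6"}}

```text
t: 22.7
eef_pos: [0.5253, 0.0085, 0.0952]
orientation: [0.902, 0.433, -0.001, -0.0]
ft_force: [0.8, -0.6, -0.1]
width: 0.0511
grasp_force: 0.0
```

Call:
{"op": "move_arm", "data": {"rows": "-0.071 -0.082 0.009 0 0 0.082 0.6; -0.141 -0.165 0.017 0 0 0.163 0.6; -0.212 -0.247 0.026 0 0 0.245 0.6; -0.212 -0.247 0.026 0 0 0.245 0.6; -0.212 -0.247 0.026 0 0 0.245 0.6"}}

```text
t: 23.2
eef_pos: [0.4456, 0.0055, 0.0894]
orientation: [0.967, 0.256, -0.001, 0.0]
ft_force: [0.2, -0.2, 0.3]
width: 0.0515
grasp_force: 0.0
```

```bash
python3 plan.py "0.4459 0.0055 0.006 0.516 0.6 2"
```

```text
t 23.2 pos [0.4456 0.0055 0.0894] yaw 0.5172 tilt 0.0016 w 0.0515 F 0.0 q7 -0.5
0.001 0 0.167 0 0 0 0.6; 0.001 0 0.334 0 0 0.001 0.6; 0.001 0 0.334 0 0 0.001 0.6; 0.001 0 0.334 0 0 0.001 0.6; 0.001 0 0.334 0 0 0.001 0.6
```

Call:
{"op": "move_arm", "data": {"rows": "0 0 0.17 0 0 0 0.6; 0 0 0.32 0 0 0 0.6; 0 0 0.337 0 0 0 0.6; 0 0 0.337 0 0 0 0.6; 0 0 0.337 0 0 0 0.6"}}

```text
t: 23.7
eef_pos: [0.447, 0.005, 0.0067]
orientation: [0.967, 0.255, 0.001, 0.0]
ft_force: [0.7, -0.6, -0.6]
width: 0.0512
grasp_force: 0.0
```

Call:
{"op": "move_arm", "data": {"rows": "0 0 0 0 0 0 0; 0 0 0 0 0 0 0; 0 0 0 0 0 0 0; 0 0 0 0 0 0 0; 0 0 0 0 0 0 0"}}

```text
t: 24.2
eef_pos: [0.4469, 0.0055, 0.007]
orientation: [0.967, 0.255, 0.001, 0.0]
ft_force: [-0.4, -0.4, 8.8]
width: 0.023
grasp_force: 29.0
```

Call:
{"op": "move_arm", "data": {"rows": "0 0 -0.1 0 0 0 0; 0 0 -0.24 0 0 0 0; 0 0 -0.38 0 0 0 0; 0 0 -0.38 0 0 0 0; 0 0 -0.38 0 0 0 0"}}

```text
t: 24.7
eef_pos: [0.4467, 0.006, 0.1018]
orientation: [0.967, 0.256, 0.001, -0.0]
ft_force: [-0.5, 0.7, -0.5]
width: 0.023
grasp_force: 30.3
```

```bash
python3 plan.py "0.5884 -0.304 0.1 0.035 0 3"
```

```text
t 24.7 pos [0.4467 0.006  0.1018] yaw 0.5167 tilt 0.0026 w 0.023 F 30.3 q7 -0.51
-0.015 0.17 0.001 0 0 0.038 0; -0.03 0.34 0.002 0 0 0.077 0; -0.045 0.509 0.003 0 0 0.115 0; -0.06 0.679 0.004 0 0 0.153 0; -0.075 0.849 0.005 0 0 0.192 0
0.036 0.166 0 0 0 0.038 0; 0.072 0.333 0.001 0 0 0.076 0; 0.109 0.499 0.002 0 0 0.115 0; 0.109 0.499 0.002 0 0 0.115 0; 0.109 0.499 0.002 0 0 0.115 0
0 0 0 0 0 0 0; 0 0 0 0 0 0 0; 0 0 0 0 0 0 0; 0 0 0 0 0 0 0; 0 0 0 0 0 0 0
```

Call:
{"op": "move_arm", "data": {"rows": "-0.015 0.17 0 0 0 0.038 0; -0.03 0.34 0 0 0 0.077 0; -0.045 0.509 0 0 0 0.115 0; -0.06 0.679 0 0 0 0.153 0; -0.075 0.849 0 0 0 0.192 0"}}

```text
t: 25.2
eef_pos: [0.5344, -0.1898, 0.0997]
orientation: [0.994, 0.106, -0.001, -0.001]
ft_force: [0.3, 0.4, -0.6]
width: 0.0231
grasp_force: 30.3
```

Call:
{"op": "move_arm", "data": {"rows": "0.036 0.166 0 0 0 0.038 0; 0.072 0.333 0 0 0 0.076 0; 0.109 0.499 0 0 0 0.115 0; 0.109 0.499 0 0 0 0.115 0; 0.109 0.499 0 0 0 0.115 0"}}

```text
t: 25.7
eef_pos: [0.5866, -0.3054, 0.0992]
orientation: [1.0, 0.016, -0.001, -0.0]
ft_force: [-0.3, -0.0, -0.8]
width: 0.0226
grasp_force: 30.3
```

```bash
python3 plan.py "0.5884 -0.304 0.0135 0.035 0 2"
```

```text
t 25.7 pos [ 0.5866 -0.3054  0.0992] yaw 0.0318 tilt 0.0023 w 0.0226 F 30.3 q7 -0.54
0.004 -0.003 0.171 0 0 -0.001 0; 0.007 -0.005 0.343 0 0 -0.002 0; 0.007 -0.005 0.343 0 0 -0.002 0; 0.007 -0.005 0.343 0 0 -0.002 0; 0.007 -0.005 0.343 0 0 -0.002 0
```

Afterwards the arm rises to about 0.2 m and pulls back for the final view.

Call:
{"op": "move_arm", "data": {"rows": "0.004 -0.003 0.17 0 0 0 0; 0.004 -0.003 0.3 0 0 0 0; 0.004 -0.003 0.34 0 0 0 0; 0.004 -0.003 0.34 0 0 0 0; 0.004 -0.003 0.34 0 0 0 0"}}

```text
t: 26.2
eef_pos: [0.5887, -0.3034, 0.0164]
orientation: [1.0, 0.017, 0.0, -0.0]
ft_force: [0.2, 0.7, 0.8]
width: 0.023
grasp_force: 32.4
```

Call:
{"op": "move_arm", "data": {"rows": "0 0 0 0 0 0 0.42; 0 0 0 0 0 0 0.42; 0 0 0 0 0 0 0.42; 0 0 0 0 0 0 0.42; 0 0 -0.02 0 0 0 0.42"}}

```text
t: 26.7
eef_pos: [0.5882, -0.3036, 0.0205]
orientation: [1.0, 0.017, -0.0, -0.0]
ft_force: [0.5, -0.5, 0.3]
width: 0.0358
grasp_force: 0.0
```

Call:
{"op": "move_arm", "data": {"rows": "0 0 -0.15 0 0 0 0.42; 0 0 -0.3 0 0 0 0.42; 0 0 -0.45 0 0 0 0.42; 0 0 -0.6 0 0 0 0.42; 0 0 -0.7 0 0 0 0.42"}}

```text
t: 27.2
eef_pos: [0.5888, -0.3046, 0.1991]
orientation: [1.0, 0.016, 0.001, 0.001]
ft_force: [0.7, 0.0, 0.4]
width: 0.0356
grasp_force: 0.0
```

Call:
{"op": "move_arm", "data": {"rows": "-0.16 0.1 0 0 0 0 0.42; -0.32 0.2 0 0 0 0 0.42; -0.48 0.3 0 0 0 0 0.42; -0.64 0.4 0 0 0 0 0.42; -0.8 0.5 0 0 0 0 0.42"}}

```text
t: 27.7
eef_pos: [0.3911, -0.4363, 0.1963]
orientation: [1.0, 0.017, 0.0, 0.0]
ft_force: [0.2, -1.2, -0.2]
width: 0.036
grasp_force: 0.0
```

```bash
cat > f.py <<'E'
from h import *
c=cam("top"); i=np.ascontiguousarray(r.read_camera('top')[:,:,::-1]); cv2.imwrite('pics/top3.png',i)
s=r.read_camera('side')[:,:,::-1]
a=cv2.resize(i[40:230,150:550],(800,380)); b=cv2.resize(s[130:350,230:540],(620,440))[:220*2]
cv2.imwrite('pics/fin.png',a); cv2.imwrite('pics/finside.png',b); print(r.get_obs()["t"],r.get_obs()["ft_force"].round(1))
E
python3 f.py
```

```text
27.8 [ 0.6 -0.9  0.4]
```

View pics/fin.png

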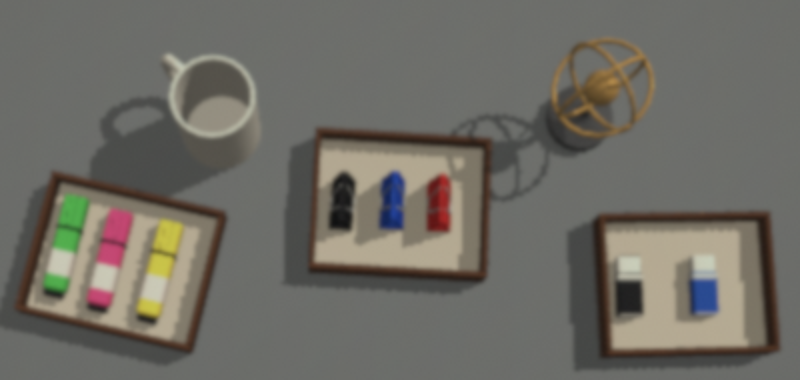

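View pics/finside.png

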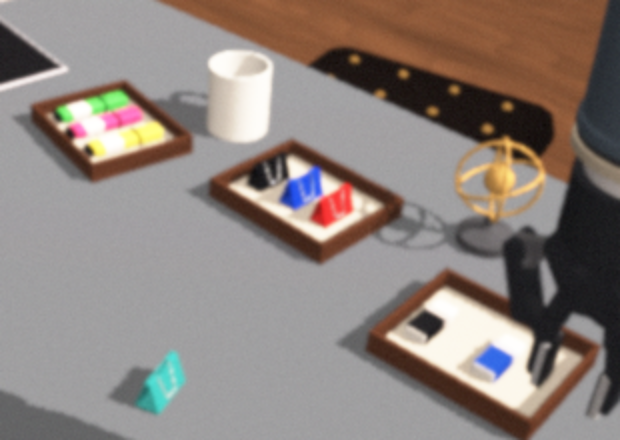

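Both views show all five items flat or upright and lined up in their trays. In the top crop, pink is at (110,258), yellow (160,270), blue (392,200), red (439,203) and the eraser (704,285). The mug and ornament are undisturbed, and the arm is in the air.

Call:
{"op": "move_arm", "data": {"rows": "0 0 0 0 0 0 0.42; 0 0 0 0 0 0 0.42; 0 0 0 0 0 0 0.42; 0 0 0 0 0 0 0.42; 0 0 0 0 0 0 0.42"}}

```text
t: 28.3
eef_pos: [0.3935, -0.435, 0.1957]
orientation: [1.0, 0.017, -0.0, -0.0]
ft_force: [0.1, -0.9, 0.4]
width: 0.0354
grasp_force: 0.0
```

```bash
python3 -c "
from cell import r
print(r.finish_job())"
```

```text
the job is handed in; nothing more can be done
None
```

All five things are in their matching trays, lined up and released, with the mug and brass ornament left where they stood; the job was handed in at about 28 s, and no verdict was returned.

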